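# Put the long sanding block away in the half-covered bin

## Task

Put the long sanding block away in the sheet-steel bin: it is longer than the bin's opening, so tilt it, pass one end in under the fixed half cover, then right it inside so that it is level just above or on the bin's floor before you let go of it. Leave it standing flat on the bin's floor, handle up, and leave the short sanding block where it is.

Things in the scene. Friction and masses are not known exactly. Their poses are not given: they have to be found in the camera images.
- long_block_mid (a point): Long sanding block, loose, about 0.3 kg: flat wooden base with aluminium sole (sizes in mm), 160 (its x) x 60 (y) x 18 thick; from its middle a square dark wooden handle, 24 (x) x 26 (y), rises to 115 above the sole. Stands on its sole; same after a half turn. This point: on the handle's axis, 57.5 above the sole; z up along the handle.
- short_block_mid (a point): The short sanding block, to be left alone: made just like the long one, with the same handle and height, but its base is only 100 mm long (x) x 60 mm wide (y). This point is on the handle's axis, 57.5 mm above the sole.
- bin: Grey sheet-steel bin, fixed, sheet 4 mm thick (all in mm); inside 210 (its x) x 140 (y), outside height 80; floor's top at z = 4, cover's underside at 76. Origin: centre of its underside, on the bench; z up, -x end towards the robot. A fixed half cover spans the -x end to x = -25; from there to the far wall (x = +105) the top is open, 140 wide. A standing block's handle sticks out of it.
Not all that is in view belongs to the job. Leave any green look-alike of the part that bears long_block_mid alone.

How it is judged:
By the outcome, as a careful person would: the job done as asked, in the order asked, and still so for the second after the job is handed in, with the robot touching nothing.
It also fails if it takes over 42 s, if anything falls off the work surface, if the arm or the gripper's body presses on something with over 40 N, if the wrist force passes 120 N, or if a joint passes its speed limit or range.

## Robot

A 6-joint arm with a two-finger parallel gripper is mounted at the origin on the work surface. World frame = base frame: x ahead of the robot, y to its left, z up, the work surface at z = 0. Lengths are in mm, angles in rad, forces in N, time in s.
With the tool pointing down it reaches from about 325 to 875 mm from the base axis. Payload 4.4 kg.
Tool frame: the origin (TCP) lies at the very end of the fingers, on their centre line; the grasp point (between the pads) lies 19 mm behind it; z points along the fingers, x is the direction in which the jaws open and shut, and the axes are right-handed (so a half turn about z gives the same grasp; the last joint's range is limited). The gripper opens to 85 mm and grips with 20 to 120 N. Pads are 22 mm wide; open, the fingers measure 114 mm over their backs; the gripper's body (76 mm by 85 mm) begins 54 mm behind the grasp point. The pads swing forward as they close: fully open they stand 13 mm farther back than shut.
Start: joints at [-0.15, 0.207, 1.542, -0, 1.393, -0.15], TCP at [575.002, -0.012, 194.882] pointing down, gripper open.
Joint ranges: [-2.73, 2.73], [-0.86, 2.22], [0.23, 2.46], [-1.11, 4.25], [0.08, 2.63], [-2.82, 2.82]. Speed limits (rad/s): [2.79, 2.79, 3.14, 3.14, 3.14, 3.14].

## Interface

Orientations are given as a unit quaternion [x, y, z, w].
In Python, from plant import env, viewer, ticket gives the robot as it stands.
- The arm moves only by the tool move_arm, never from a script. Its arguments are lists of equal length, an entry for each row: "xyz": the shift along the tool's x, y, z in m, a list of three; "spin": the turn about the tool's z in rad; "fingers": the gripper's target within -1 to 1 (shut at 1, half-way at 0, fully open at -1). A call has 1 to 10 rows; each row shifts and turns the commanded pose from where the row before left it, along the tool's axes as they then stand; what a row does not reach is not made up. A row lasts 1/12 s, in which the tool goes at most 41.7 mm and 7.16 degrees, less where a joint would pass 70% of its speed; a pose out of reach is approached as far as the arm can. A call is refused whole if a number of a shift passes 0.0417 or a number of a turn 0.125, either way. A call with a gripper value outside its range is refused whole. The fingers move at their own pace and stop on an object; "grip_force" is the grip in N (left out, the last holds). Time passes only in rows, so rows that do not move let the fingers close. It gives the time, the measured TCP pose, the force and the opening at its end, in the units of the state.
- env.get_obs(): the state, without advancing time (a new reading comes with each control period).
- viewer.snapshot(name): name is "scene" or "side" or "wrist"; returns a dict with "frame" (420x560x3 uint8, red, green, blue), "mtx" (3x3 intrinsics, pixels), "origin" and "orientation" of the camera in the world. Camera axes: x right, y up, looking along -z (the intrinsics and any distortion apply to the point x, -y, -z); pixel columns grow to the right and rows downward; lengths in mm; the calibration is good to about 2 mm. A picture is of the moment at which its call begins. There is no depth.
- ticket.close_job(): hands the job in, once; it reports no verdict.
Trained networks look in a picture, given as the dict that the camera call returned (one of the last four; its "shot" number tells which), for a name from the list of things; names that differ only in an ending like _2 or _b are one class to them, and where a whole thing is asked for, a point or a joint stands for the part that bears it (a point fixed in the world has none). Each returns a list of dicts, best first, with "p" (0 to 1); they miss things now and then, are a little off and sometimes report something else, mostly with a low value. They report only what shows in the picture. A call takes as long as a camera call. They do not tell look-alikes from the thing itself.
- viewer.find_in(picture, name): "centre" ([x, y, z] in mm, in world coordinates, good to about 4 mm: the middle of the surface that is visible of it).
- viewer.silhouettes(picture, name): "region" (420x560 bool, what is visible of it).
The state is a dict: "time_s": time; "joint_pos": joint angles; "qd": joint speeds; "effort": joint torques, N m; "ee_pos": TCP position; "tool_rot": TCP orientation; "wrist_force": force on the tool from outside, world axes, zero at the start; "ft_torque": the same for the moment, N m; "width": finger opening in mm.
Only numpy, scipy, OpenCV 4.12 (cv2) and the standard library are available. Lean on these libraries where they do the work, as an engineer would, in place of code of your own. Each camera call takes 0.05 s, during which the arm holds its last target. There are 200 camera calls.

## Working session

There is one attempt and no reset: what is moved stays moved. The work goes in short steps, Python scripts to look and compute and a tool call to move; the robot and the scene stay as the last step left them, time stands still between calls to the robot, and variables do not carry over. Pictures are saved under pics/ and viewed, about 8 in all and at most 12, crops included, and the job is handed in when it is done.

Besides the shell and the picture viewer there is one more tool, called after "Request:" in YAML: its name, and indented under it one key for each argument. move_arm: Moves the arm, as the interface text tells. Its arguments: {"type":"object","properties":{"xyz":{"type":"array","items":{"type":"array","items":{"type":"number"}}},"spin":{"type":"array","items":{"type":"number"}},"fingers":{"type":"array","items":{"type":"number"}},"grip_force":{"type":"number"}},"required":["xyz","spin","fingers"]}

```bash
mkdir -p pics; ls; cat > h.py <<'E'
import numpy as np, cv2
from scipy.spatial.transform import Rotation as R
from plant import env, viewer, ticket
def save(s,n): cv2.imwrite(f'pics/{n}.png', cv2.cvtColor(s['frame'],cv2.COLOR_RGB2BGR))
def proj(s,P):
    P=np.atleast_2d(P); c=R.from_quat(s['orientation']).inv().apply(P-np.array(s['origin'])) if np.shape(s['orientation'])==(4,) else (P-np.array(s['origin']))@np.array(s['orientation'])
    q=np.c_[c[:,0],-c[:,1],-c[:,2]]@np.array(s['mtx']).T
    return q[:,:2]/q[:,2:]
def atz(s,uv,z):
    uv=np.atleast_2d(uv); d=np.c_[uv,np.ones(len(uv))]@np.linalg.inv(s['mtx']).T
    d=d*[1,-1,-1]; M=R.from_quat(s['orientation']).as_matrix(); d=d@M.T; o=np.array(s['origin'])
    return o+d*((z-o[2])/d[:,2])[:,None]
E
python3 - <<'E'
from h import *
np.set_printoptions(precision=1,suppress=True)
o=env.get_obs(); print(o)
for n in ("scene","side","wrist"):
    s=viewer.snapshot(n); save(s,n+'0'); print(n,{k:v for k,v in s.items() if k!='frame'})
    for t in ("long_block_mid","short_block_mid","bin"):
        print(t,[(np.round(d['centre'],0),round(d['p'],2)) for d in viewer.find_in(s,t)])
im=[cv2.imread(f'pics/{n}0.png') for n in ("scene","side")]
cv2.imwrite('pics/both.png',cv2.resize(np.vstack(im),(448,672))[:600] if 0 else cv2.resize(np.hstack(im),(800,300)))
E
```

```text
pics
{'time_s': 0.0, 'joint_pos': array([-0.2,  0.2,  1.5, -0. ,  1.4, -0.2]), 'qd': array([ 0., -0.,  0., -0., -0.,  0.]), 'effort': array([  0. , -38.3, -29.2,  -0. ,   0. ,   0. ]), 'ee_pos': array([574.1,   0.1, 193.7]), 'tool_rot': array([ 1., -0., -0., -0.]), 'wrist_force': array([-0. ,  0.6, -0.1]), 'ft_torque': array([-0.,  0., -0.]), 'width': 85.13650952280538}
scene {'mtx': array([[379.9,   0. , 273.5],
       [  0. , 379.9, 208.2],
       [  0. ,   0. ,   1. ]]), 'origin': array([1077.2, -161. ,  751.3]), 'orientation': array([0.3, 0.2, 0.6, 0.7]), 'shot': 1}
long_block_mid [(array([ 549., -283.,   18.]), 0.8), (array([ 428., -487.,   20.]), 0.76)]
short_block_mid [(array([ 541., -113.,   20.]), 0.59)]
bin [(array([547., 206.,  39.]), 0.75)]
side {'mtx': array([[490.3,   0. , 279.6],
       [  0. , 490.3, 217.8],
       [  0. ,   0. ,   1. ]]), 'origin': array([ 233.2, -930. ,  951.2]), 'orientation': array([ 0.4, -0.1, -0.2,  0.9]), 'shot': 2}
long_block_mid [(array([ 533., -298.,   20.]), 0.84), (array([ 411., -506.,   21.]), 0.62)]
short_block_mid [(array([ 526., -123.,   18.]), 0.64)]
bin [(array([548., 176.,  51.]), 0.7)]
wrist {'mtx': array([[301.8,   0. , 273.4],
       [  0. , 301.8, 208.3],
       [  0. ,   0. ,   1. ]]), 'origin': array([576.2,  76.5, 374.1]), 'orientation': array([-0.2,  0. , -0. ,  1. ]), 'shot': 3}
long_block_mid [(array([ 498., -254.,   20.]), 0.8)]
short_block_mid [(array([532., -98.,  17.]), 0.69)]
bin [(array([549., 154.,  27.]), 0.62)]
```

View pics/scene0.png

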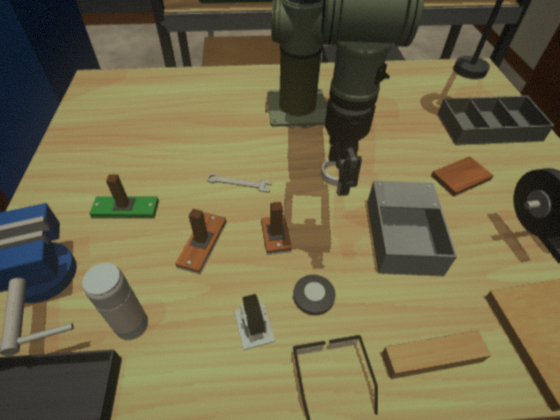

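View pics/side0.png

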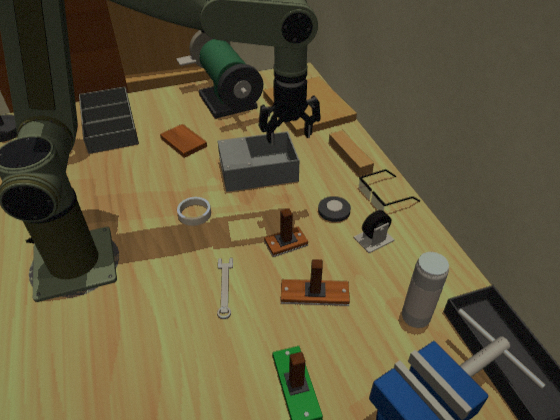

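The scene view shows the orange long block at about (200,238), the short one at (276,235) and the green look-alike at (123,205). The bin is at (408,228), with its cover towards the robot. The tool can't be tilted, so I'll pivot the block in a light grip against the bin's far wall. Next I'll fit the poses from the silhouettes.

```bash
cat >> h.py <<'E'
def box(x0,x1,y0,y1,z0,z1): return np.array([[x,y,z] for x in(x0,x1) for y in(y0,y1) for z in(z0,z1)],float)
def block(L): return [box(-L/2,L/2,-30,30,0,18),box(-12,12,-13,13,18,115)]
BIN=[box(-109,109,-74,74,0,80)]
def render(s,parts,p,k=4):
    m=np.zeros((420*k,560*k),np.uint8)
    for b in parts:
        w=R.from_euler('z',p[2]).apply(b)+[p[0],p[1],0]
        cv2.fillConvexPoly(m,cv2.convexHull(((proj(s,w)+.5)*k).astype(np.int32)),1)
    return cv2.resize(m.astype(np.float32),(560,420),interpolation=cv2.INTER_AREA)
def fit(obs,parts,p0):
    from scipy.optimize import minimize
    def f(q):
        p=[q[0],q[1],q[2]/50]; c=0
        for s,r in obs:
            a=render(s,parts,p); c+=1-np.minimum(a,r).sum()/np.maximum(a,r).sum()
        return c/len(obs)
    best=None
    for y in p0[2]:
        q=minimize(f,[p0[0],p0[1],y*50],method='Nelder-Mead',options=dict(initial_simplex=np.array([p0[0],p0[1],y*50])+np.array([[0,0,0],[12,0,0],[0,12,0],[0,0,10]]),maxiter=120))
        if best is None or q.fun<best.fun: best=q
    return np.r_[best.x[:2],best.x[2]/50],best.fun
def sil(s,name,xy):
    c=viewer.silhouettes(s,name); uv=proj(s,[xy[0],xy[1],30])[0]
    def d(r): v,u=np.nonzero(r); return np.hypot(u.mean()-uv[0],v.mean()-uv[1])
    c=[x['region'] for x in c if x['region'].any()]
    return min(c,key=d).astype(np.float32)
E
python3 - <<'E'
from h import *
np.set_printoptions(precision=2,suppress=True)
S=[viewer.snapshot(n) for n in("scene","side","wrist")]
for name,parts,xy,ys in(("long_block_mid",block(160),(540,-290),np.arange(0,3.1,.52)),("bin",BIN,(548,180),(-.2,.2))):
    obs=[(s,sil(s,name,xy)) for s in S]
    for sub in(obs[:2],obs[:1],obs[1:2]): print(name,*fit(sub,parts,(*xy,ys)))
    if name=='bin': print(fit(obs,parts,(*xy,ys)))
E
```

```text
long_block_mid [ 537.4  -288.99    2.77] 0.04255750775337219
long_block_mid [ 537.52 -288.26   -0.38] 0.03747737407684326
long_block_mid [ 537.89 -289.56   -0.37] 0.04000377655029297
bin [546.65 198.77  -0.12] 0.03970211744308472
bin [546.04 199.47  -0.12] 0.017057180404663086
bin [547.53 196.8   -0.14] 0.05646240711212158
(array([547.98, 198.71,  -0.12]), np.float64(0.03138284012675285))
```

Request:
move_arm:
  xyz:
    - [-0.0037,0.0289,0]
    - [-0.0037,0.0289,0]
    - [-0.0037,0.0289,0]
    - [-0.0037,0.0289,0]
    - [-0.0037,0.0289,0]
    - [-0.0037,0.0289,0]
    - [-0.0037,0.0289,0]
    - [-0.0037,0.0289,0]
    - [-0.0038,0.0289,0]
    - [-0.0038,0.0289,0]
  spin: [0,0,0,0,0,0,0,0,0,0]
  fingers: [-1,-1,-1,-1,-1,-1,-1,-1,-1,-1]
  grip_force: 40

```text
time_s: 1.88
ee_pos: [537.5, -290.4, 194.9]
tool_rot: [1.0, -0.0, 0.0, 0.0]
wrist_force: [0.1, -0.3, 0.9]
width: 85.4
```

Request:
move_arm:
  xyz:
    - [0,0,0]
    - [0,0,0]
    - [0,0,0]
    - [0,0,0]
    - [0,0,0]
    - [0,0,0]
    - [0,0,0]
    - [0,0,0]
    - [0,0,0]
    - [0,0,0]
  spin: [-0.1196,-0.1196,-0.1196,-0.1196,-0.1196,-0.1196,-0.1196,-0.1196,-0.1196,-0.1196]
  fingers: [-1,-1,-1,-1,-1,-1,-1,-1,-1,-1]

```text
time_s: 2.72
ee_pos: [537.8, -289.0, 194.8]
tool_rot: [0.825, 0.565, -0.0, -0.0]
wrist_force: [-0.2, 0.2, 0.7]
width: 85.6
```

```bash
cat >> h.py <<'E'
def toolvec(o,d): return R.from_quat(o['tool_rot']).inv().apply(d)
def tyaw(o): a=R.from_quat(o['tool_rot']).as_matrix()[:,0]; return np.arctan2(a[1],a[0])
E
python3 - <<'E'
from h import *
np.set_printoptions(precision=2,suppress=True)
o=env.get_obs(); print(o['ee_pos'],tyaw(o),o['joint_pos'],o['width'],o['time_s'])
s=viewer.snapshot('wrist'); save(s,'w1')
r=sil(s,"long_block_mid",(537,-289)); print(fit([(s,r)],block(160),(537,-289,[-.37])))
print(toolvec(o,np.array([537.5,-289,71])-o['ee_pos']))
E
```

```text
[ 537.8  -289.01  194.83] 1.2019097931928255 [-0.63  0.28  1.45 -0.    1.41 -1.84] 85.63161952014273 2.7167
(array([ 539.38, -288.64,   -0.37]), np.float64(0.02105468511581421))
[ -0.1   -0.28 123.83]
```

View pics/w1.png

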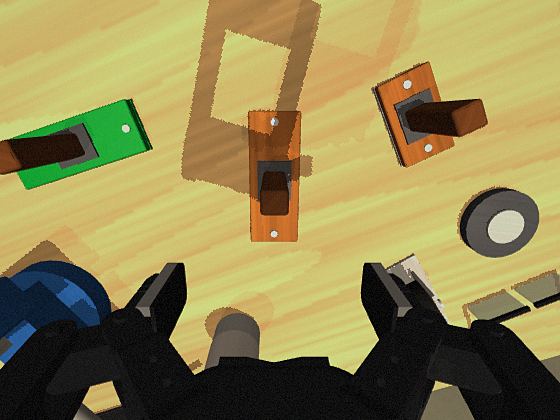

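The wrist view shows the handle at (275,185) centred between the open fingers (185 to 365), with the base aligned to the jaws. I'll descend and grip.

Request:
move_arm:
  xyz:
    - [0,0,0.0125]
    - [0,0,0.0125]
    - [0,0,0.0125]
    - [0,0,0.0125]
    - [0,0,0.0125]
    - [0,0,0.0125]
    - [0,0,0.0125]
    - [0,0,0.0125]
    - [0,0,0.0125]
    - [0,0,0.0125]
  spin: [0,0,0,0,0,0,0,0,0,0]
  fingers: [-1,-1,-1,-1,-1,-1,-1,-1,-1,-1]

```text
time_s: 3.65
ee_pos: [537.8, -289.0, 68.6]
tool_rot: [0.826, 0.563, 0.0, -0.0]
wrist_force: [0.4, -0.4, 0.1]
width: 85.3
```

Request:
move_arm:
  xyz:
    - [0,0,0]
    - [0,0,0]
    - [0,0,0]
    - [0,0,0]
    - [0,0,0]
    - [0,0,0]
    - [0,0,0]
    - [0,0,0]
    - [0,0,0]
    - [0,0,0]
  spin: [0,0,0,0,0,0,0,0,0,0]
  fingers: [1,1,1,1,1,1,1,1,1,1]
  grip_force: 50

```text
time_s: 4.48
ee_pos: [538.9, -289.3, 71.3]
tool_rot: [0.826, 0.563, 0.001, 0.001]
wrist_force: [0.9, 2.0, 5.6]
width: 23.9
```

Request:
move_arm:
  xyz:
    - [0,0,-0.015]
    - [0,0,-0.015]
    - [0,0,-0.015]
    - [0,0,-0.015]
    - [0,0,-0.015]
    - [0,0,-0.015]
    - [0,0,-0.015]
    - [0,0,-0.015]
    - [0,0,-0.015]
    - [0,0,-0.015]
  spin: [0,0,0,0,0,0,0,0,0,0]
  fingers: [1,1,1,1,1,1,1,1,1,1]

```text
time_s: 5.32
ee_pos: [536.6, -288.5, 218.6]
tool_rot: [0.827, 0.563, -0.001, -0.002]
wrist_force: [0.5, 0.4, -4.2]
width: 24.5
```

```bash
python3 - <<'E'
from h import *
np.set_printoptions(precision=2,suppress=True)
o=env.get_obs(); print(o['ee_pos'],tyaw(o),o['joint_pos'],o['width'],o['time_s'],o['wrist_force'])
c,si=np.cos(-.122),np.sin(-.122); B=np.array([546.5,199,0])
t=B+np.array([63*c,63*si,o['ee_pos'][2]]); print(t,toolvec(o,t-o['ee_pos']), 'spin',tyaw(o)-(np.pi/2-.122))
s=viewer.snapshot('side'); save(s,'s1')
E
```

```text
[ 536.55 -288.55  218.6 ] 1.195861295949263 [-0.63  0.26  1.42 -0.    1.46 -1.83] 24.51086661720513 5.3167 [ 0.47  0.35 -4.18]
[609.03 191.33 218.6 ] [ 473.09 -108.29    0.52] spin -0.25293503084563373
```

View pics/s1.png

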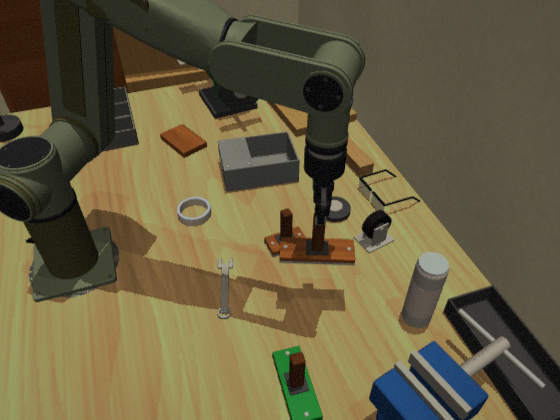

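The side view shows the block lifted level at (318,240), clear of the short block behind it. Next I carry it over the bin.

Request:
move_arm:
  xyz:
    - [0.02365,-0.0054,0]
    - [0.02365,-0.0054,0]
    - [0.02365,-0.0054,0]
    - [0.02365,-0.0054,0]
    - [0.02365,-0.0054,0]
    - [0.02365,-0.0054,0]
    - [0.02365,-0.0054,0]
    - [0.02365,-0.0054,0]
    - [0.02365,-0.0054,0]
    - [0.02365,-0.0054,0]
  spin: [0,0,0,0,0,0,0,0,0,0]
  fingers: [1,1,1,1,1,1,1,1,1,1]

```text
time_s: 6.2
ee_pos: [573.0, -48.0, 217.8]
tool_rot: [0.827, 0.563, -0.001, -0.001]
wrist_force: [0.0, 0.5, -2.8]
width: 24.3
```

Request:
move_arm:
  xyz:
    - [0.02365,-0.0054,0]
    - [0.02365,-0.0054,0]
    - [0.02365,-0.0054,0]
    - [0.02365,-0.0054,0]
    - [0.02365,-0.0054,0]
    - [0.02365,-0.0054,0]
    - [0.02365,-0.0054,0]
    - [0.02365,-0.0054,0]
    - [0.02365,-0.0054,0]
    - [0.02365,-0.0054,0]
  spin: [0,0,0,0,0,0,0,0,0,0]
  fingers: [1,1,1,1,1,1,1,1,1,1]

```text
time_s: 7.03
ee_pos: [609.4, 191.4, 217.5]
tool_rot: [0.826, 0.563, -0.002, -0.0]
wrist_force: [0.6, 0.5, -3.8]
width: 24.3
```

Request:
move_arm:
  xyz:
    - [0,0,0.007]
    - [0,0,0.007]
    - [0,0,0.007]
    - [0,0,0.007]
    - [0,0,0.007]
    - [0,0,0.005]
    - [0,0,0.0]
  spin: [-0.063,-0.063,-0.063,-0.063,0,0,0]
  fingers: [1,1,1,1,1,1,1]

```text
time_s: 7.62
ee_pos: [608.8, 190.2, 177.0]
tool_rot: [0.75, 0.662, -0.002, -0.001]
wrist_force: [-1.5, -0.3, -4.3]
width: 24.3
```

```bash
cat >> h.py <<'E'
BP=np.array([546.5,199,0]); BY=-.122
def binframe(p): return R.from_euler('z',-BY).apply(np.array(p)-BP)
def overlay(s,parts,T,col):  # T: function local->world
    im=cv2.cvtColor(s['frame'],cv2.COLOR_RGB2BGR)
    return im
def st():
    o=env.get_obs(); print('t',round(o['time_s'],2),'bin-frame TCP',binframe(o['ee_pos']).round(1),'yaw err',round(tyaw(o)-(np.pi/2+BY),3),'F',o['wrist_force'].round(1),'w',round(o['width'],1)); return o
E
python3 - <<'E'
from h import *
o=st()
a=[]
for n in('scene','side'):
    s=viewer.snapshot(n); f=cv2.cvtColor(s['frame'],cv2.COLOR_RGB2BGR)
    for b in BIN+[box(-105,105,-70,70,4,80),box(-109,-25,-74,74,76,80)]:
        w=R.from_euler('z',BY).apply(b)+BP; uv=proj(s,w)
        for i,j in((0,1),(0,2),(1,3),(2,3),(4,5),(4,6),(5,7),(6,7),(0,4),(1,5),(2,6),(3,7)): cv2.line(f,tuple(np.int32(uv[i]*8)),tuple(np.int32(uv[j]*8)),(0,255,255),1,cv2.LINE_AA,3)
    u,v=proj(s,BP)[0].astype(int); u=min(max(u,110),449);v=min(max(v,150),330); a.append(cv2.resize(f[v-150:v+90,u-110:u+110],(400,436)))
cv2.imwrite('pics/b1.png',np.hstack(a))
E
```

```text
t 7.62 bin-frame TCP [ 62.9  -1.2 177. ] yaw err -0.002 F [-1.5 -0.3 -4.3] w 24.3
```

View pics/b1.png

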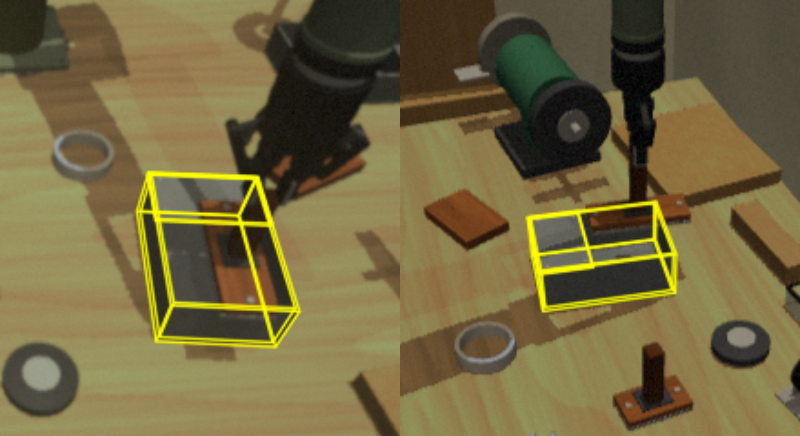

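The overlay of the bin model matches both views, with the block above and its far end over the far wall. Now a light grip, lower onto the far wall and start rolling about its edge.

Request:
move_arm:
  xyz:
    - [0,0.0,0.006]
    - [0,0,0.006]
    - [0,0,0.006]
    - [0,0,0.006]
    - [0,0,0.002]
    - [0,-0.0039,0.003]
    - [0,-0.0039,0.003]
    - [0,-0.0037,0.003]
    - [0,-0.0037,0.003]
    - [0,0,0]
  spin: [0,0,0,0,0,0,0,0,0,0]
  fingers: [1,1,1,1,1,1,1,1,1,1]
  grip_force: 25

```text
time_s: 8.55
ee_pos: [596.5, 193.1, 145.5]
tool_rot: [0.749, 0.663, 0.002, 0.001]
wrist_force: [-2.3, -0.6, 8.5]
width: 24.5
```

```bash
cat >> h.py <<'E'
def fit3(names=('side','scene'),p0=None,save_as=None):
    # block pose in bin frame: cx,cz (sole centre), tilt (+x end up); y from TCP
    from scipy.optimize import minimize
    o=st(); t=binframe(o['ee_pos']); S=[viewer.snapshot(n) for n in names]
    w=lambda b,q: R.from_euler('z',BY).apply(R.from_euler('y',-q[2]/50).apply(b)+[q[0],t[1],q[1]])+BP
    def hand(q):
        return [w(b,q) for b in block(160)]
    obs=[]
    for s in S:
        uv=proj(s,R.from_euler('z',BY).apply([t[0],t[1],t[2]-60])+BP)[0]
        c=[x['region'] for x in viewer.silhouettes(s,'long_block_mid') if x['region'].any()]
        r=min(c,key=lambda r:np.hypot(*(np.argwhere(r).mean(0)[::-1]-uv))); obs.append((s,r))
        print('area',r.sum(),'off',np.abs(np.argwhere(r).mean(0)[::-1]-uv).round())
    if save_as:
        a=[]
        for s,r in obs:
            f=cv2.cvtColor(s['frame'],cv2.COLOR_RGB2BGR); cs,_=cv2.findContours(r.astype(np.uint8),0,1); cv2.drawContours(f,cs,-1,(255,0,255),1)
            u,v=proj(s,BP)[0].astype(int); u=min(max(u,100),459);v=min(max(v,140),340); a.append(cv2.resize(f[v-140:v+80,u-100:u+100],(400,440)))
        cv2.imwrite(f'pics/{save_as}.png',np.hstack(a))
E
python3 - <<'E'
from h import *
fit3(save_as='t1')
E
```

```text
t 8.55 bin-frame TCP [ 50.4   0.2 145.5] yaw err -0.0 F [-2.3 -0.6  8.5] w 24.5
area 1013 off [3. 2.]
area 2154 off [3. 3.]
```

View pics/t1.png

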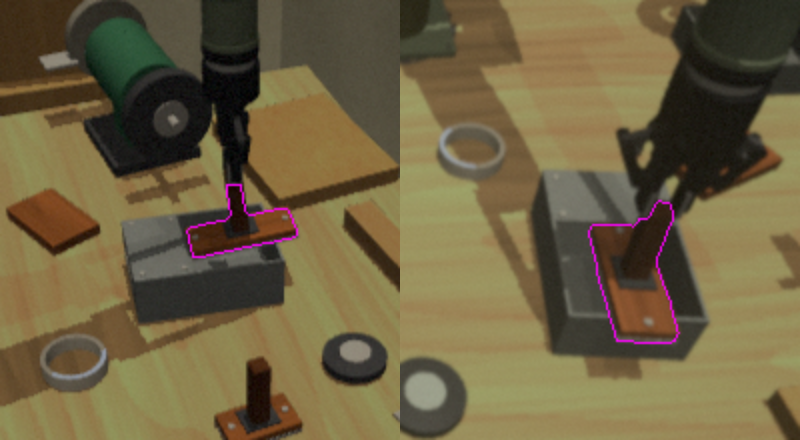

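The picture shows the block rolling about the far wall edge as planned: the contour in the left panel slopes from (190,245) up to (297,222), and the near end dips into the opening. I'll continue.

Request:
move_arm:
  xyz:
    - [0,-0.0035,0.0027]
    - [0,-0.0035,0.0027]
    - [0,-0.0033,0.003]
    - [0,-0.0033,0.003]
    - [0,-0.003,0.0032]
    - [0,-0.003,0.0032]
    - [0,-0.0033,0.004]
    - [0,0,0]
    - [0,0,0]
  spin: [0,0,0,0,0,0,0,0,0]
  fingers: [1,1,1,1,1,1,1,1,1]

```text
time_s: 9.5
ee_pos: [570.5, 196.5, 125.0]
tool_rot: [0.749, 0.663, -0.0, -0.001]
wrist_force: [-14.3, -0.1, 20.3]
width: 24.5
```

```bash
cat > fit3.py <<'E'
# append pose fit: nelder-mead on cx,cz,tilt using scene+side IoU, handle visible part below pads only
from h import *
import sys
from scipy.optimize import minimize
o=st(); t=binframe(o['ee_pos']); Rb=R.from_euler('z',BY)
S=[viewer.snapshot(n) for n in('side','scene')]; obs=[]
for s in S:
    uv=proj(s,Rb.apply([t[0],t[1],t[2]-50])+BP)[0]
    c=[x['region'] for x in viewer.silhouettes(s,'long_block_mid') if x['region'].any()]
    obs.append((s,min(c,key=lambda r:np.hypot(*(np.argwhere(r).mean(0)[::-1]-uv)))))
def mask(s,q,k=4):
    m=np.zeros((420*k,560*k),np.uint8)
    for b in (box(-80,80,-30,30,0,18),box(-12,12,-13,13,18,75)):
        w=Rb.apply(R.from_euler('y',-q[2]/50).apply(b)+[q[0],t[1],q[1]])+BP
        cv2.fillConvexPoly(m,cv2.convexHull(((proj(s,w)+.5)*k).astype(np.int32)),1)
    return cv2.resize(m.astype(np.float32),(560,420),interpolation=cv2.INTER_AREA)
def f(q):
    # hidden parts are not penalised fully: the cover/walls may hide some
    return sum(1-np.minimum(a,r).sum()/np.maximum(a,r).sum() for s,r in obs for a in [mask(s,q)])
th=float(sys.argv[1]); q0=np.array([t[0]+91*np.sin(th),t[2]+21-91*np.cos(th),th*50])
r=minimize(f,q0,method='Nelder-Mead',options=dict(initial_simplex=q0+np.array([[0,0,0],[8,0,0],[0,8,0],[0,0,6]]),maxiter=100))
print('sole centre x,z',r.x[:2].round(1),'tilt deg',np.degrees(r.x[2]/50).round(1),'cost',round(r.fun,3))
a=[]
for s,g in obs:
    im=cv2.cvtColor(s['frame'],cv2.COLOR_RGB2BGR)
    cs,_=cv2.findContours((mask(s,r.x)>.5).astype(np.uint8),0,1); cv2.drawContours(im,cs,-1,(0,255,255),1)
    u,v=proj(s,BP)[0].astype(int); u=min(max(u,100),459);v=min(max(v,140),340); a.append(cv2.resize(im[v-140:v+80,u-100:u+100],(400,440)))
cv2.imwrite(f'pics/{sys.argv[2]}.png',np.hstack(a))
E
python3 fit3.py 0.48 t2
```

```text
t 9.5 bin-frame TCP [ 24.2   0.5 125. ] yaw err 0.0 F [-14.3  -0.1  20.3] w 24.5
sole centre x,z [64.9 64.5] tilt deg 21.4 cost 0.237
```

View pics/t2.png

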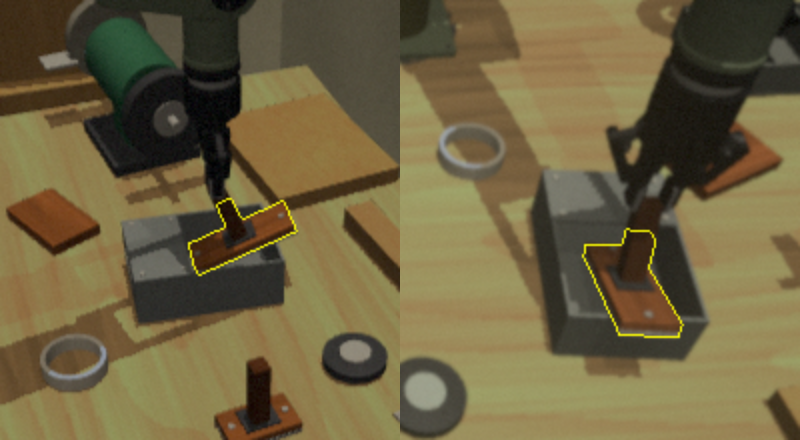

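The fit gives about 22–25° of tilt, resting on the far wall's edge with the near end already below cover level. I'll firm the grip, lift slightly and check that the tilt holds.

Request:
move_arm:
  xyz:
    - [0,0,0]
    - [0,0,0]
    - [0,0,-0.003]
    - [0,0,-0.003]
    - [0,0,-0.002]
    - [0,0,0]
  spin: [0,0,0,0,0,0]
  fingers: [1,1,1,1,1,1]
  grip_force: 80

```text
time_s: 10.2
ee_pos: [572.3, 195.4, 128.0]
tool_rot: [0.749, 0.662, -0.0, -0.0]
wrist_force: [-0.9, 0.5, -1.7]
width: 23.8
```

```bash
python3 fit3.py 0.42 t3
```

```text
t 10.2 bin-frame TCP [ 26.   -0.4 128. ] yaw err -0.001 F [-0.9  0.5 -1.7] w 23.8
sole centre x,z [62.8 65.3] tilt deg 19.1 cost 1.089
```

```bash
python3 fit3.py 0.42 t3
```

```text
t 10.4 bin-frame TCP [ 25.8  -0.5 127.7] yaw err -0.001 F [-2.8  0.3 -0.5] w 23.5
sole centre x,z [61.7 64.1] tilt deg 18.6 cost 1.089
```

View pics/t3.png

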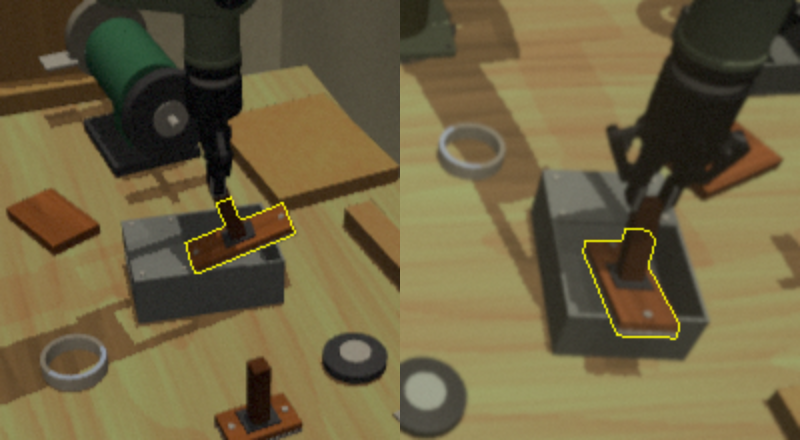

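Both views show the tilt held; the second silhouette was lost, but its image agrees. Next I slide the low end in under the cover.

Request:
move_arm:
  xyz:
    - [0,0,-0.004]
    - [0,-0.007,0.0013]
    - [0,-0.007,0.0013]
    - [0,-0.007,0.0013]
    - [0,-0.007,0.0013]
    - [0,-0.007,0.0013]
    - [0,-0.007,0.0013]
    - [0,-0.006,0.0012]
    - [0,-0.006,0.0012]
    - [0,0,0]
  spin: [0,0,0,0,0,0,0,0,0,0]
  fingers: [1,1,1,1,1,1,1,1,1,1]

```text
time_s: 11.43
ee_pos: [517.2, 202.2, 121.4]
tool_rot: [0.749, 0.663, -0.001, -0.001]
wrist_force: [-0.0, 0.2, -2.9]
width: 23.5
```

```bash
python3 fit3.py 0.38 t4
```

```text
t 11.43 bin-frame TCP [-29.5  -0.4 121.4] yaw err -0.0 F [-0.   0.2 -2.9] w 23.5
sole centre x,z [ 9.6 57.5] tilt deg 21.7 cost 0.617
```

View pics/t4.png

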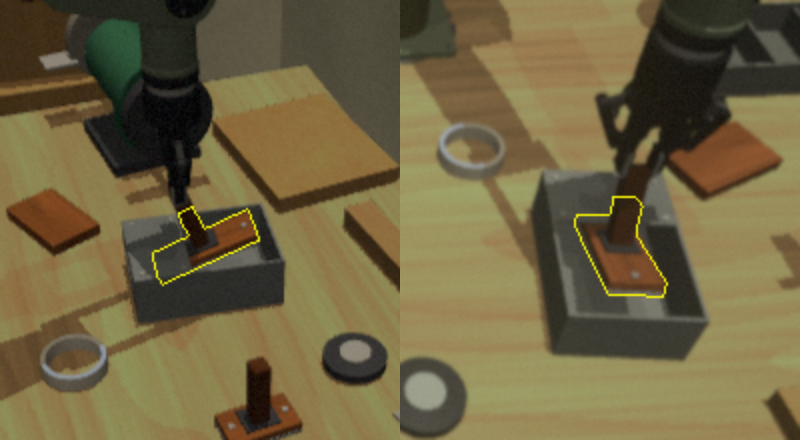

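The picture shows the near end under the cover, the far end inside the far wall (yellow outline, fit 22°, centre x≈10, z≈57), and the block hanging free. I'll lower it until the low end touches the floor.

Request:
move_arm:
  xyz:
    - [0,0.001,0.004]
    - [0,0.001,0.004]
    - [0,0.001,0.004]
    - [0,0,0.004]
    - [0,0,0.004]
    - [0,0,0.003]
    - [0,0,0]
  spin: [0,0,0,0,0,0,0]
  fingers: [1,1,1,1,1,1,1]

```text
time_s: 12.22
ee_pos: [521.1, 201.4, 97.7]
tool_rot: [0.749, 0.662, -0.001, -0.001]
wrist_force: [-0.1, -0.5, -2.4]
width: 23.4
```

```bash
python3 fit3.py 0.38 t5
```

```text
t 12.22 bin-frame TCP [-25.5  -0.7  97.7] yaw err -0.001 F [-0.1 -0.5 -2.4] w 23.4
sole centre x,z [ 9.  36.4] tilt deg 16.9 cost 1.408
```

Request:
move_arm:
  xyz:
    - [0,0,0.001]
    - [0,0,0.001]
    - [0,0.0037,0.0015]
    - [0,0.0037,0.0015]
    - [0,0.0036,0.0015]
    - [0,0.0036,0.0016]
    - [0,0.0047,0.0026]
    - [0,0.0046,0.0025]
    - [0,0,0]
  spin: [0,0,0,0,0,0,0,0,0]
  fingers: [1,1,1,1,1,1,1,1,1]
  grip_force: 25

```text
time_s: 13.17
ee_pos: [548.3, 198.4, 87.3]
tool_rot: [0.749, 0.662, 0.001, 0.001]
wrist_force: [-0.8, -1.5, 5.4]
width: 23.7
```

```bash
python3 fit3.py 0.18 t6
```

```text
t 13.17 bin-frame TCP [ 1.8 -0.4 87.3] yaw err -0.001 F [-0.8 -1.5  5.4] w 23.7
sole centre x,z [26.1 31.2] tilt deg 18.2 cost 0.829
```

View pics/t6.png

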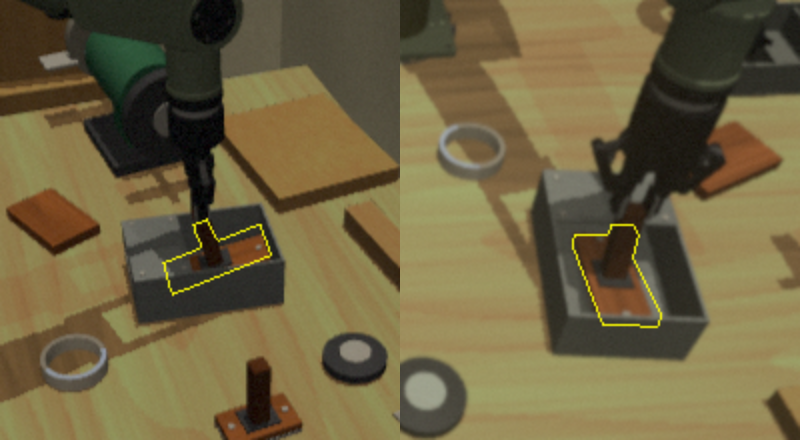

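The image shows the block partly righted: the far end is well down inside the bin, and the base is lower than the occlusion-biased outline. The contact force of about 8 N and the geometry agree with about 10° left. I'll finish the roll.

Request:
move_arm:
  xyz:
    - [0,0.0036,0.0025]
    - [0,0.0036,0.0027]
    - [0,0.0028,0.003]
    - [0,0.0025,0.003]
    - [0,0.001,0.002]
    - [0,0,0.001]
    - [0,0,0]
  spin: [0,0,0,0,0,0,0]
  fingers: [1,1,1,1,1,1,1]

```text
time_s: 13.95
ee_pos: [567.9, 196.8, 78.0]
tool_rot: [0.749, 0.662, 0.007, 0.006]
wrist_force: [5.3, -3.1, 14.9]
width: 23.6
```

```bash
python3 fit3.py 0.03 t7
```

```text
t 13.95 bin-frame TCP [21.5  0.4 78. ] yaw err -0.001 F [ 5.3 -3.1 14.9] w 23.6
sole centre x,z [27.5 20.1] tilt deg 9.8 cost 0.982
```

View pics/t7.png

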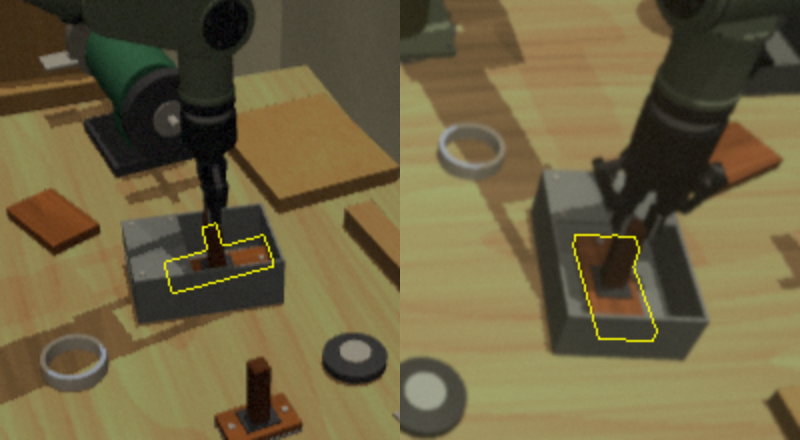

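The hand is resting with about 19 N on it and stands about 3 mm above the level height. The walls hide part of the base and bias the fit, so I'll model the occlusion and also use the wrist view.

```bash
cat > fit4.py <<'E'
from h import *
import sys
from scipy.optimize import minimize
o=st(); t=binframe(o['ee_pos']); Rb=R.from_euler('z',BY); print('tool z axis in bin frame',Rb.inv().apply(R.from_quat(o['tool_rot']).as_matrix()[:,2]).round(3))
hh=float(sys.argv[2]); k=4
def hull(s,b,m,val):
    cv2.fillConvexPoly(m,cv2.convexHull(((proj(s,Rb.apply(b)+BP)+.5)*k).astype(np.int32)),val)
def mask(s,q):
    m=np.zeros((420*k,560*k),np.uint8); tf=lambda b:R.from_euler('y',-q[2]/50).apply(b)+[q[0],q[3] if len(q)>3 else t[1],q[1]]
    hull(s,tf(box(-80,80,-30,30,0,18)),m,1)
    hull(s,box(-109,-25,-74,74,76,80),m,0)
    hull(s,tf(box(-12,12,-13,13,18,hh)),m,1)
    hull(s,box(-109,109,-74,-70,0,80),m,0); hull(s,box(105,109,-74,74,0,80),m,0)
    return cv2.resize(m.astype(np.float32),(560,420),interpolation=cv2.INTER_AREA)
for n in('side','scene'):
    s=viewer.snapshot(n); save(s,sys.argv[3]+n)
    uv=proj(s,Rb.apply([t[0] if hh<100 else 20,0,40])+BP)[0]
    c=[x['region'] for x in viewer.silhouettes(s,'long_block_mid') if x['region'].any()]
    if not c: print(n,'none'); continue
    r=min(c,key=lambda r:np.hypot(*(np.argwhere(r).mean(0)[::-1]-uv))); print(n,'off',np.hypot(*(np.argwhere(r).mean(0)[::-1]-uv)).round(),r.sum())
    cost=lambda a:1-np.minimum(a,r).sum()/np.maximum(a,r).sum()
    x0=float(sys.argv[1])
    for th in(-4,-2,0,2,4,6,8):
        a=np.radians(th); z=4+80*abs(np.sin(a))
        q=minimize(lambda q:cost(mask(s,[q[0],z,a*50,q[1]])),[x0,0],method='Nelder-Mead',options=dict(maxiter=40,initial_simplex=[[x0,0],[x0+5,0],[x0,5]]))
        print('  tilt',th,'x,y',q.x.round(1),'cost',round(q.fun,3))
E
python3 fit4.py 20 65 v1
```

```text
t 14.15 bin-frame TCP [21.3  0.4 78.1] yaw err -0.001 F [ 5.7 -3.6 14.8] w 23.3
tool z axis in bin frame [ 0.017  0.003 -1.   ]
side off 7.0 499
  tilt -4 x,y [21.5 11.8] cost 0.305
  tilt -2 x,y [23.3 13.4] cost 0.301
  tilt 0 x,y [25.1 15.5] cost 0.303
  tilt 2 x,y [26.5 10.6] cost 0.302
  tilt 4 x,y [27.7  4.5] cost 0.304
  tilt 6 x,y [28.5  0.7] cost 0.309
  tilt 8 x,y [30.8 -3.4] cost 0.315
scene off 3.0 1230
  tilt -4 x,y [31.8  0. ] cost 0.166
  tilt -2 x,y [29.5  0.6] cost 0.157
  tilt 0 x,y [25.5  1.9] cost 0.156
  tilt 2 x,y [26.  1.] cost 0.155
  tilt 4 x,y [26.6  0.4] cost 0.156
  tilt 6 x,y [27.4 -0.2] cost 0.157
  tilt 8 x,y [27.4 -1.3] cost 0.162
```

Request:
move_arm:
  xyz:
    - [0,0,-0.004]
    - [0,0,-0.004]
    - [0,0,-0.002]
    - [0,-0.003,0]
    - [0,-0.003,0]
    - [0,-0.003,0]
    - [0,0,0]
  spin: [0,0,0,0,0,0,0]
  fingers: [1,1,1,1,1,1,1]

```text
time_s: 14.93
ee_pos: [548.4, 198.3, 80.4]
tool_rot: [0.749, 0.663, -0.001, -0.001]
wrist_force: [-0.3, 0.4, -2.5]
width: 23.4
```

```bash
python3 - <<'E'
from h import *
o=st(); print(o['ft_torque'].round(3), R.from_euler('z',-BY).apply(o['wrist_force']))
E
```

```text
t 14.93 bin-frame TCP [ 2.  -0.5 80.4] yaw err -0.0 F [-0.3  0.4 -2.5] w 23.4
[ 0.071  0.007 -0.049] [-0.32096768  0.32553998 -2.48104575]
```

Request:
move_arm:
  xyz:
    - [0,0,0.002]
    - [0,0,0.002]
    - [0,0,0.001]
    - [0,0,0]
  spin: [0,0,0,0]
  fingers: [1,1,1,1]

```text
time_s: 15.27
ee_pos: [552.0, 197.9, 78.2]
tool_rot: [0.749, 0.662, 0.001, 0.001]
wrist_force: [1.0, -1.0, 5.7]
width: 23.8
```

```bash
python3 - <<'E'
from h import *
o=st(); print(o['ft_torque'].round(3))
E
```

```text
t 15.27 bin-frame TCP [ 5.6 -0.4 78.2] yaw err -0.001 F [ 1.  -1.   5.7] w 23.8
[-0.298  0.272  0.076]
```

Request:
move_arm:
  xyz:
    - [0,0.001,0.0015]
    - [0,0.001,0.0015]
    - [0,0.001,0.0015]
    - [0,0,0.001]
    - [0,0,0]
  spin: [0,0,0,0,0]
  fingers: [1,1,1,1,1]
  grip_force: 20

```text
time_s: 15.68
ee_pos: [557.8, 197.7, 74.7]
tool_rot: [0.749, 0.662, 0.004, 0.003]
wrist_force: [2.5, -0.8, 8.5]
width: 23.7
```

```bash
python3 - <<'E'
from h import *
o=st(); print(o['ft_torque'].round(3))
E
python3 fit4.py 12 65 v2
```

```text
t 15.68 bin-frame TCP [11.4  0.1 74.7] yaw err -0.001 F [ 2.5 -0.8  8.5] w 23.7
[-0.319  0.035  0.001]
t 15.68 bin-frame TCP [11.4  0.1 74.7] yaw err -0.001 F [ 2.5 -0.8  8.5] w 23.7
tool z axis in bin frame [ 0.009  0.002 -1.   ]
side off 6.0 342
  tilt -4 x,y [6.8 1.1] cost 0.243
  tilt -2 x,y [8.7 2.4] cost 0.239
  tilt 0 x,y [10.4  3.1] cost 0.24
  tilt 2 x,y [10.7 -2. ] cost 0.253
  tilt 4 x,y [11.6 -7.4] cost 0.275
  tilt 6 x,y [ 13.4 -11.6] cost 0.3
  tilt 8 x,y [ 14.7 -15.1] cost 0.325
scene off 2.0 1351
  tilt -4 x,y [-4.3 -0.3] cost 0.138
  tilt -2 x,y [11.7  0.4] cost 0.141
  tilt 0 x,y [10.1  1.1] cost 0.136
  tilt 2 x,y [ 9.9 -0.2] cost 0.136
  tilt 4 x,y [11.5 -1. ] cost 0.136
  tilt 6 x,y [11.5 -1.7] cost 0.141
  tilt 8 x,y [11.4 -2.8] cost 0.151
```

Request:
move_arm:
  xyz:
    - [0,0,0.001]
    - [0,0,0.001]
    - [0,0,0]
  spin: [0,0,0]
  fingers: [1,1,1]

```text
time_s: 16.13
ee_pos: [559.3, 197.4, 73.8]
tool_rot: [0.749, 0.662, 0.005, 0.004]
wrist_force: [4.2, -2.7, 10.4]
width: 23.5
```

```bash
python3 - <<'E'
from h import *
o=st(); print(o['ft_torque'].round(3))
E
```

```text
t 16.13 bin-frame TCP [12.9 -0.  73.8] yaw err -0.001 F [ 4.2 -2.7 10.4] w 23.5
[-0.478 -0.203  0.169]
```

Request:
move_arm:
  xyz:
    - [0,0.001,0.001]
    - [0,0.001,0.001]
    - [0,0,0.001]
    - [0,0,0]
  spin: [0,0,0,0]
  fingers: [1,1,1,1]

```text
time_s: 16.47
ee_pos: [561.8, 197.2, 72.1]
tool_rot: [0.749, 0.663, 0.005, 0.004]
wrist_force: [1.6, -3.3, 16.6]
width: 23.6
```

```bash
python3 - <<'E'
from h import *
o=st(); print(o['ft_torque'].round(3))
E
python3 fit4.py 12 65 v3
```

```text
t 16.47 bin-frame TCP [15.4  0.1 72.1] yaw err -0.0 F [ 1.6 -3.3 16.6] w 23.6
[-0.48   0.106  0.296]
t 16.47 bin-frame TCP [15.4  0.1 72.1] yaw err -0.0 F [ 1.6 -3.3 16.6] w 23.6
tool z axis in bin frame [ 0.013  0.002 -1.   ]
side off 4.0 316
  tilt -4 x,y [ 6.2 -5.1] cost 0.278
  tilt -2 x,y [ 7.6 -4.3] cost 0.28
  tilt 0 x,y [ 9.4 -2.9] cost 0.291
  tilt 2 x,y [10.1 -6.8] cost 0.313
  tilt 4 x,y [11.1 -9.7] cost 0.343
  tilt 6 x,y [ 12.5 -13.8] cost 0.37
  tilt 8 x,y [ 14.9 -14. ] cost 0.397
scene off 3.0 1333
  tilt -4 x,y [ 6.8 -2. ] cost 0.138
  tilt -2 x,y [14.3 -1.3] cost 0.135
  tilt 0 x,y [10.1 -0.2] cost 0.134
  tilt 2 x,y [10.6 -0.7] cost 0.138
  tilt 4 x,y [11.8 -2. ] cost 0.145
  tilt 6 x,y [12. -3.] cost 0.152
  tilt 8 x,y [12.1 -4.8] cost 0.163
```

Request:
move_arm:
  xyz:
    - [0,-0.0015,0]
    - [0,-0.0015,-0.0005]
    - [0,-0.001,-0.0005]
    - [0,0,0]
  spin: [0,0,0,0]
  fingers: [1,1,1,1]

```text
time_s: 17.0
ee_pos: [560.0, 197.6, 73.5]
tool_rot: [0.749, 0.662, 0.007, 0.006]
wrist_force: [7.6, -4.2, 12.5]
width: 23.9
```

```bash
python3 fit4.py 11 65 v4; python3 - <<'E'
from h import *
s=[cv2.imread(f'pics/v4{n}.png') for n in('side','scene')]
w=viewer.snapshot('wrist'); save(w,'v4w')
a=cv2.resize(s[0][125:205,205:315],(400,291),interpolation=cv2.INTER_CUBIC); b=cv2.resize(s[1][160:290,355:465],(400,473),interpolation=cv2.INTER_CUBIC)
c=cv2.resize(cv2.imread('pics/v4w.png'),(400,300))
cv2.imwrite('pics/f.png',np.hstack([np.vstack([a,c]),cv2.resize(b,(400,591))]))
E
```

```text
t 17.0 bin-frame TCP [13.6  0.2 73.5] yaw err -0.001 F [ 7.6 -4.2 12.5] w 23.9
tool z axis in bin frame [ 0.018  0.002 -1.   ]
side off 5.0 323
  tilt -4 x,y [ 6.5 -2.5] cost 0.281
  tilt -2 x,y [ 8.  -1.8] cost 0.291
  tilt 0 x,y [9.9 0.7] cost 0.305
  tilt 2 x,y [10.3 -3.2] cost 0.331
  tilt 4 x,y [12.1 -8.4] cost 0.354
  tilt 6 x,y [ 12.4 -13.9] cost 0.378
  tilt 8 x,y [ 14.9 -12.7] cost 0.403
scene off 3.0 1320
  tilt -4 x,y [ 1.7 -0.8] cost 0.151
  tilt -2 x,y [8.2 0.5] cost 0.153
  tilt 0 x,y [9.7 1.1] cost 0.149
  tilt 2 x,y [7.9 0.2] cost 0.152
  tilt 4 x,y [10.9  0.1] cost 0.154
  tilt 6 x,y [10.6 -1.6] cost 0.159
  tilt 8 x,y [12.  -1.9] cost 0.166
```

Request:
move_arm:
  xyz:
    - [0,0,-0.001]
    - [0,0,-0.001]
    - [0,0,-0.001]
    - [0,0,0]
    - [0,0,0]
  spin: [0,0,0,0,0]
  fingers: [1,1,1,1,1]

```text
time_s: 17.67
ee_pos: [558.0, 197.7, 74.6]
tool_rot: [0.749, 0.662, 0.005, 0.005]
wrist_force: [6.0, -2.8, 9.0]
width: 23.8
```

```bash
python3 fit4.py 10 65 v5 | egrep -v "tilt [68]"; python3 - <<'E'
from h import *
s=[cv2.imread(f'pics/v5{n}.png') for n in('side','scene')]
w=viewer.snapshot('wrist'); save(w,'v5w')
print('wrist cam',w['origin'],viewer.find_in(w,'long_block_mid')[:1])
a=cv2.resize(s[0][125:205,205:315],(400,291),interpolation=cv2.INTER_CUBIC); b=cv2.resize(s[1][160:290,355:465],(400,473),interpolation=cv2.INTER_CUBIC)
c=cv2.resize(cv2.imread('pics/v5w.png'),(400,300))
cv2.imwrite('pics/f.png',np.hstack([np.vstack([a,c]),cv2.resize(b,(400,591))]))
E
```

```text
t 17.67 bin-frame TCP [11.6  0.1 74.6] yaw err -0.001 F [ 6.  -2.8  9. ] w 23.8
tool z axis in bin frame [ 0.014  0.002 -1.   ]
side off 5.0 379
  tilt -4 x,y [4.8 3. ] cost 0.245
  tilt -2 x,y [6.8 2.7] cost 0.253
  tilt 0 x,y [8.2 3.7] cost 0.267
  tilt 2 x,y [10.6  2.2] cost 0.289
  tilt 4 x,y [11.2 -3.1] cost 0.313
scene off 2.0 1329
  tilt -4 x,y [-1.9 -1.2] cost 0.138
  tilt -2 x,y [14.7 -0.4] cost 0.135
  tilt 0 x,y [10.2  0.8] cost 0.132
  tilt 2 x,y [11.1 -0.2] cost 0.131
  tilt 4 x,y [11.5 -1.1] cost 0.136
wrist cam [480.97064775 207.16579038 252.88813431] [{'centre': [546.4, 200.8, 67.6], 'p': 0.96}]
```

The height (74.6) and both fits agree with a level block on the floor. I'll relieve the side load, then release and retreat.

Request:
move_arm:
  xyz:
    - [0,0.001,-0.0005]
    - [0,0.001,-0.0005]
    - [0,0,0]
  spin: [0,0,0]
  fingers: [1,1,1]

```text
time_s: 18.22
ee_pos: [558.2, 197.6, 74.3]
tool_rot: [0.749, 0.662, 0.004, 0.003]
wrist_force: [3.9, -1.5, 6.0]
width: 23.4
```

Request:
move_arm:
  xyz:
    - [0,0,0]
    - [0,0,0]
    - [0,0,0]
    - [0,0,0]
    - [0,0,0]
    - [0,0,0]
  spin: [0,0,0,0,0,0]
  fingers: [0.3,0,-0.2,-0.2,-0.2,-0.2]

```text
time_s: 18.72
ee_pos: [552.5, 197.8, 70.4]
tool_rot: [0.749, 0.662, -0.001, -0.0]
wrist_force: [-0.2, -0.0, -0.2]
width: 51.3
```

Request:
move_arm:
  xyz:
    - [0,0,-0.01]
    - [0,0,-0.015]
    - [0,0,-0.015]
    - [0,0,-0.02]
    - [0,0,-0.02]
    - [0,0,-0.02]
    - [0,0,-0.02]
    - [0,0,-0.02]
    - [0,0,0]
  spin: [0,0,0,0,0,0,0,0,0]
  fingers: [-0.2,-0.2,-0.2,-0.2,-0.2,-0.2,-0.2,-0.2,-0.2]

```text
time_s: 19.47
ee_pos: [556.5, 198.5, 217.3]
tool_rot: [0.749, 0.662, 0.005, 0.003]
wrist_force: [-0.1, -0.4, 1.2]
width: 50.9
```

```bash
python3 fit4.py 11 115 v6; python3 - <<'E'
from h import *
s=[cv2.imread(f'pics/v6{n}.png') for n in('side','scene')]
w=viewer.snapshot('wrist'); save(w,'v6w')
for n in("long_block_mid","short_block_mid"): print(n,[(np.round(binframe(d['centre'])),np.round(d['centre']),d['p']) for d in viewer.find_in(w,n)])
a=cv2.resize(s[0][125:205,205:315],(400,291),interpolation=cv2.INTER_CUBIC); b=cv2.resize(s[1][160:290,355:465],(400,591),interpolation=cv2.INTER_CUBIC)
c=cv2.resize(cv2.imread('pics/v6w.png'),(400,300))
cv2.imwrite('pics/f6.png',np.hstack([np.vstack([a,c]),b]))
E
```

```text
t 19.47 bin-frame TCP [  9.9   0.7 217.3] yaw err -0.001 F [-0.1 -0.4  1.2] w 50.9
tool z axis in bin frame [ 0.01   0.003 -1.   ]
side off 5.0 352
  tilt -4 x,y [ 3.7 -8.2] cost 0.169
  tilt -2 x,y [ 4.7 -7.1] cost 0.144
  tilt 0 x,y [ 8.2 -6.2] cost 0.14
  tilt 2 x,y [ 10.5 -11.7] cost 0.161
  tilt 4 x,y [ 12.3 -16.4] cost 0.193
  tilt 6 x,y [ 16. -20.] cost 0.236
  tilt 8 x,y [ 17.4 -25. ] cost 0.269
scene off 5.0 1389
  tilt -4 x,y [ 7.  -3.5] cost 0.05
  tilt -2 x,y [ 9.2 -2.3] cost 0.049
  tilt 0 x,y [10.3 -1.1] cost 0.045
  tilt 2 x,y [12.  -1.7] cost 0.062
  tilt 4 x,y [15.  -2.6] cost 0.086
  tilt 6 x,y [20.2 -3.7] cost 0.111
  tilt 8 x,y [24.8 -4.6] cost 0.136
long_block_mid [(array([14., -1., 22.]), array([560., 196.,  22.]), 0.59)]
short_block_mid [(array([  15., -295.,   14.]), array([526., -96.,  14.]), 0.64)]
```

View pics/f6.png

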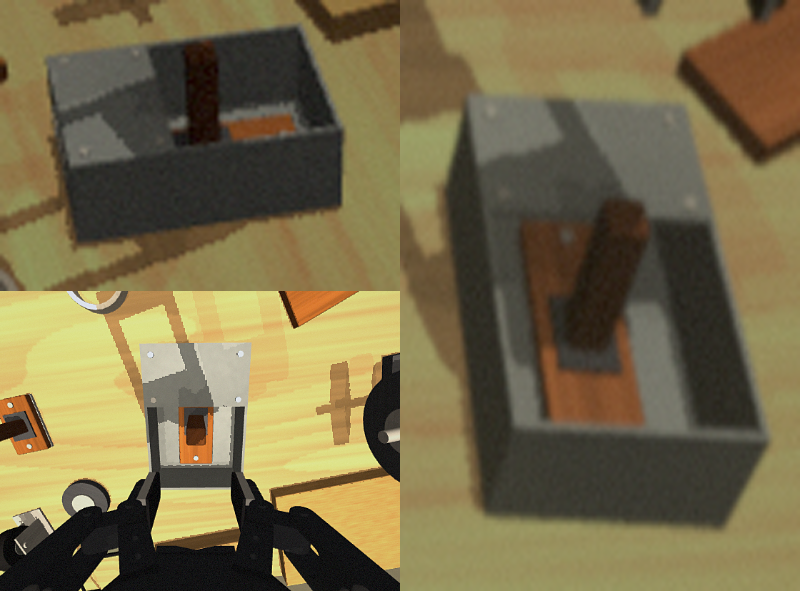

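The pictures show the block flat on the bin's floor with its handle up: handle at (200,95) in the side crop, base squarely in the bin in the wrist crop at (197,435). Part of the base is under the cover and the gripper is clear. I'm handing the job in.

```bash
python3 -c "
from plant import ticket
print(ticket.close_job())"
```

```text
the job is handed in; nothing more can be done
None
```

The long sanding block is in the bin, flat on the floor with its handle up and the near end of its base under the half cover. I handed the job in at about 19.7 s.

**How it went:** I gripped the handle across its width. The wrist could not be tilted, so I rolled the block to about 22° in a light grip over the bin's far wall. I firmed the grip, slid the low end under the cover, then lowered it and rolled it level against the floor. I let go at floor height and moved the gripper up clear.

**Mended on the way:** the first righting ended too close to the far wall with about 3° of tilt left. I lifted the block slightly, moved it towards the robot and pressed it level.

**Last checks:**
- **Final pose:** both fixed cameras fit best at 0° tilt, and the last pictures agree. The fitted centre is about 8–10 mm beyond the bin's middle. The side camera put the block about 6 mm off in y because the wall hides part of it; the scene camera put it about 1 mm off.
- **Forces:** near zero after release. The highest reading I saw at the wrist was about 25 N.
- **Short block and green look-alike:** I never touched either. The short block was last seen at about its first position. I did not re-measure the green one at the end.

**Not reliable:** some silhouette fits during the tilt had poor overlap, because part of the block was hidden or the network missed it. For those steps I relied on the pictures, the forces and the geometry.

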